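Check in a vial rack: face the jar to the scanner, press the rack into the reader's corner

TASK

Check in the vials: turn the amber jar in its ring on the reader until its coded label faces the scanner window, and let go of it. Then take the orange vial rack by its handle and press it, standing flat on the table, into the corner of the two aluminium stops until one side is flush against each stop. Finish while still holding the rack pressed firmly against both stops, do not let go of it, and leave everything else on the table where it is.

Things in the scene. Friction and masses are not known exactly. Their poses are not given: they have to be found in the camera images.
- reader: fixed unit carrying two stops in an L, jar seat and scanner. Origin: inner corner of the stops, at table level. +x points through the far stop, +y through the side stop to seat and scanner, z up. Inner faces: far stop x = 0 (y -150 to 0 mm), side stop y = 0 (x -120 to 0 mm). The rack goes on the x < 0, y < 0 side, on the table. A plate 8 mm thick lies at x -120 to 12, y 12 to 227 mm.
- scanner (a point): middle of the scanner window (black, red line) at reader (-45, 160, 62) mm; it looks along reader -y at the jar seat. The white scanner block behind it is 85 mm wide (x), 62 mm deep (y), its top 113 mm above the table.
- stop_far: aluminium bar, fixed to the reader, 12 mm thick, 162 mm long, 35 mm tall: the stop at reader x = 0. Origin: centre of its underside; axes as the reader's. Rigid and grippy: a rack already pressed on one stop drags as it slides along it.
- stop_side: aluminium bar, fixed to the reader, 120 mm long, 12 mm thick, 35 mm tall: the stop at reader y = 0. Origin: centre of its underside; axes as the reader's. Rigid and grippy: a rack already pressed on one stop drags as it slides along it.
- seat (a point): centre of the jar seat, at reader (-45, 85, 8) mm, on the plate: a black ring 58 mm outside, 45.6 mm inside, 10 mm high, in which the jar stands and can turn. The scanner window is 77 mm from it along reader +y.
- jar: amber sample jar with blue cap, a straight cylinder 42 mm across, 85 mm tall, about 0.12 kg, loose in the seat. Origin: centre of its underside; z up along the jar; its +x points out through the middle of the coded label. A white line on top of the cap runs from the centre to the label's side.
- jar_mark (a point): middle of the coded label (white, dark bars) on the jar's side: 21 mm from the axis along jar +x, 33 mm above its underside.
- rack: orange vial rack, a block 90 mm (x) by 120 mm (y), 42 mm tall, two rows of five red-capped vials up to 58 mm, about 0.4 kg, standing on the table. Origin: centre of its underside, z up. The same turned half round. Against both stops its origin is at reader (-45, -60) mm with its x axis along the reader's.
- rack_handle (a point): middle of the rack's grey handle bar, 90 mm above its underside over its centre. The bar runs along rack y, 12 mm thick (x), 20 mm tall (80 to 100 mm up); 80 mm are free between its two posts; gap of 22 mm over the vial caps below it.
- brown_bottle: bystander, leave alone: small brown medicine bottle with a black cap, 36 mm across, 75 mm tall. Origin: centre of its underside.
- spare_vial: bystander, leave alone: single clear vial with a green cap, 24 mm across, 44 mm tall. Origin: centre of its underside.
- spray_bottle: bystander, leave alone: clear spray bottle with a white trigger head, 68 mm across, 200 mm tall. Origin: centre of its underside.
- water_bottle: bystander, leave alone: clear drinking-water bottle with a blue cap, 64 mm across, 210 mm tall. Origin: centre of its underside.
- wipes_carton: bystander, leave alone: white and green carton, 75 x 130 x 55 mm. Origin: centre of its underside.
- thermometer: bystander, leave alone: flat white pocket thermometer with a blue tip, lying, 20 x 125 x 12 mm. Origin: centre of its underside.
Things that resemble listed ones, but are neither listed nor needed, are in the scene too. Leave any yellow look-alike of the jar alone. Of the things that look like the rack, take the one that is farthest to the robot's left at the start.

How it is judged:
On the way, in this order (a step that is already met when the one before it is completed fails the run):
1. the jar stands in its ring with its label facing the scanner and is let go (angle between the x axis of jar and the y axis of reader, either way round below 0.3 rad and y of jar_mark in the frame of reader above 0.098 m and horizontal distance between jar and seat below 0.004 m and height (world z) of jar below 0.013 m and angle between jar's own z axis and vertical below 0.08 rad and contact force between the fingers and jar below 0.1 N), for 0.2 s.
2. the rack is held pressed square into the corner, touching both stops (contact force between rack and stop_far above 1 N and contact force between rack and stop_side above 1 N and angle between the x axis of rack and the x axis of reader, either way round below 0.04 rad and x of rack in the frame of reader between -0.049 and -0.041 m and y of rack in the frame of reader between -0.064 and -0.056 m and height (world z) of rack below 0.006 m and angle between rack's own z axis and vertical below 0.05 rad and contact force between the fingers and rack above 1 N), for 0.3 s.
At the end, for the whole second after the job is handed in: Rack flat on the table (within 6 mm), square to the stops within 0.04 rad, within 4 mm of fully home, pressing over 1 N on each stop, fingers on it with over 1 N. Jar upright in its ring, untouched, label within 0.30 rad of facing the scanner (all of step 1 and all of step 2); the arm keeps its last pose, push and grip.
It fails at once if a bystander is moved more than 30 mm (distance of any of brown_bottle, spare_vial, spray_bottle, water_bottle, wipes_carton, thermometer from where it was at the start of the episode above 0.03 m).
It also fails if it takes over 72 s, if anything falls off the work surface, if the arm or the gripper's body presses on something with over 40 N, if the wrist force passes 120 N, or if a joint passes its speed limit or range.

ROBOT

A 7-joint arm with a two-finger parallel gripper is mounted at the origin on the work surface. World frame = base frame: x ahead of the robot, y to its left, z up, the work surface at z = 0. Lengths are in m, angles in rad, forces in N, time in s.
With the tool pointing down it reaches from about 0.4 to 0.9 m from the base axis. Payload 5.6 kg.
Tool frame: the origin (TCP) lies on the centre line of the jaws, within the pads' length; the fingertips stand arm.tip_extent ahead of it and the grasp point (between the pads) lies 3 mm ahead of it (arm.tip_extent is the distance from the TCP to the fingertips, in m); z points along the fingers, y is the line along which they close (so a half turn about z gives the same grasp; the last joint's range is limited). The gripper opens to 92 mm and grips with 3 to 60 N. Pads are 20 mm wide; open, the fingers measure 128 mm over their backs; the gripper's body (75 mm by 189 mm) begins 69 mm behind the grasp point.
Start: joints at [1.198, 0.468, -0.012, 1.603, 0.006, 1.071, -0.056], TCP at [0.21, -0.615, 0.237] pointing down, gripper open.
Joint ranges: [-2.53, 2.53], [-0.31, 2.02], [-1.57, 1.55], [0.28, 2.44], [-1.29, 4.43], [0.15, 1.84], [-2.92, 2.92]. Speed limits (rad/s): [2.57, 2.57, 3.14, 3.14, 3.14, 3.14, 3.14].

INTERFACE

Orientations are given as a unit quaternion [x, y, z, w].
In Python, from rig import arm gives the robot as it stands.
- The arm moves only by the tool servo_tool, never from a script. Its argument "rows" is a list of rows, each a list of 5 numbers: the gripper command: -1 is shut, 1 is fully open, values between are in proportion, then the shift along the tool's x, y, z in mm, then the turn about the tool's z in degrees. A call has 1 to 20 rows; each row shifts and turns the commanded pose from where the row before left it, along the tool's axes as they then stand; what a row does not reach is not made up. A row lasts 1/10 s, in which the tool goes at most 50 mm and 8.59 degrees, less where a joint would pass 70% of its speed; a pose out of reach is approached as far as the arm can. A call is refused whole if a number of a shift passes 50 or a number of a turn 8.59, either way. A call with a gripper value outside its range is refused whole. The fingers move at their own pace and stop on an object; "newtons" is the grip in N (left out, the last holds). Time passes only in rows, so rows that do not move let the fingers close. It gives the time, the measured TCP pose, the force, the opening and the grip force at its end, in the units of the state.
- arm.get_state(): the state, without advancing time (a new reading comes with each control period).
- arm.read_camera(name): name is "scene" or "top" or "wrist"; returns a dict with "frame" (400x640x3 uint8, blue, green, red), "intrinsics" (3x3 intrinsics, pixels), "cam_to_world" (4x4, takes a point from camera to world coordinates). Camera axes: x right, y up, looking along -z (the intrinsics and any distortion apply to the point x, -y, -z); pixel columns grow to the right and rows downward; lengths in m; the calibration is good to about 2 mm. A picture is of the moment at which its call begins. There is no depth.
- arm.hand_in(): hands the job in; it is judged then, once.
Trained networks look in the newest picture that a camera, given by its name, has taken for a name from the list of things; names that differ only in an ending like _2 or _b are one class to them, and where a whole thing is asked for, a point or a joint stands for the part that bears it (a point fixed in the world has none). Each returns a list of dicts, best first, with "p" (0 to 1); they miss things now and then, are a little off and sometimes report something else, mostly with a low value. They report only what shows in the picture. A call takes as long as a camera call. They do not tell look-alikes from the thing itself.
- arm.silhouettes(thing, camera): "region" (400x640 bool, what is visible of it) and "centre" ([row, column] as shares, 0 to 1, of the picture: columns of its width, rows of its height, amid what is visible of it).
- arm.mark_of(thing, camera): "centre" ([row, column] as shares, 0 to 1, of the picture: columns of its width, rows of its height: a listed point, or the origin of a listed thing).
The state is a dict: "time": time; "joint_pos": joint angles; "dq": joint speeds; "effort": joint torques, N m; "tool_pos": TCP position; "ee_rot": TCP orientation; "ft_force": force on the tool from outside, world axes, zero at the start; "wrist_torque": the same for the moment, N m; "grip_width": finger opening in m; "gripper_force": force on a finger pad.
Only numpy, scipy, OpenCV 4.12 (cv2) and the standard library are available. Lean on these libraries where they do the work, as an engineer would, in place of code of your own. Each camera call takes 0.05 s, during which the arm holds its last target. There are 200 camera calls.

## Working session

There is one attempt and no reset: what is moved stays moved. The work goes in short steps, Python scripts to look and compute and a tool call to move; the robot and the scene stay as the last step left them, time stands still between calls to the robot, and variables do not carry over. Pictures are saved under pics/ and viewed, at most 10 in all, crops included, and the job is handed in when it is done.

Besides the shell and the picture viewer there is one more tool, called after "Request:" by a JSON object that holds its "op" and its "data", one argument or row to a line. servo_tool: Moves the arm, as the interface text tells. Its arguments: {"type":"object","properties":{"rows":{"type":"array","items":{"type":"array","items":{"type":"number"}}},"newtons":{"type":"number"}},"required":["rows"]}

```bash
ls; mkdir -p pics
python3 - <<'E'
from rig import arm
import cv2,numpy as np
s=arm.get_state(); print({k:np.round(v,3).tolist() for k,v in s.items()}, arm.tip_extent)
fs=[]
for c in ("scene","top"):
    r=arm.read_camera(c); fs.append(r["frame"]); print(c,np.round(r["intrinsics"],1).tolist(),np.round(r["cam_to_world"],3).tolist(), [k for k in r])
    for t in ("seat","scanner","jar","jar_mark","rack","rack_handle","stop_far","stop_side","reader"):
        print(t,[(round(d["p"],2),[round(d["centre"][0]*400),round(d["centre"][1]*640)]) for d in arm.mark_of(t,c)])
    cv2.imwrite(f"pics/{c}0.png",r["frame"])
E
```

```text
pics
{'time': 0.0, 'joint_pos': [1.198, 0.468, -0.012, 1.604, 0.006, 1.071, -0.056], 'dq': [-0.0, 0.001, 0.001, -0.001, -0.002, -0.001, -0.001], 'effort': [-0.0, -52.057, -0.012, -24.374, -0.057, 0.017, 0.0], 'tool_pos': [0.21, -0.614, 0.236], 'ee_rot': [0.986, 0.164, -0.0, -0.001], 'ft_force': [-0.44, -0.807, -0.462], 'wrist_torque': [0.025, -0.032, -0.025], 'gripper_force': 0.0, 'grip_width': 0.092} 0.022
scene [[373.7, 0.0, 323.8], [0.0, 373.7, 205.3], [0.0, 0.0, 1.0]] [[-0.346, -0.576, 0.741, 1.508], [0.938, -0.23, 0.259, 0.238], [0.021, 0.785, 0.619, 0.903], [0.0, 0.0, 0.0, 1.0]] ['frame', 'intrinsics', 'cam_to_world']
seat [(0.62, [235, 372])]
scanner [(0.98, [235, 388])]
jar [(0.76, [266, 369]), (0.7, [211, 375]), (0.49, [238, 369])]
jar_mark [(0.8, [262, 372]), (0.59, [224, 371])]
rack [(0.8, [194, 271]), (0.71, [169, 212])]
rack_handle [(0.6, [174, 271]), (0.51, [150, 206])]
stop_far [(0.69, [237, 345]), (0.61, [233, 322])]
stop_side [(0.63, [231, 348]), (0.29, [221, 234])]
reader [(0.88, [237, 342]), (0.61, [236, 392])]
top [[448.4, 0.0, 324.6], [0.0, 448.4, 191.8], [0.0, 0.0, 1.0]] [[-0.026, 0.992, -0.121, 0.368], [-1.0, -0.028, -0.015, -0.11], [-0.018, 0.121, 0.992, 1.551], [0.0, 0.0, 0.0, 1.0]] ['frame', 'intrinsics', 'cam_to_world']
seat [(0.95, [194, 281])]
scanner [(0.71, [193, 261])]
jar [(0.64, [224, 410]), (0.62, [242, 283]), (0.56, [157, 269]), (0.44, [196, 277])]
jar_mark [(0.74, [152, 264]), (0.66, [199, 277]), (0.65, [245, 277])]
rack [(0.71, [240, 502]), (0.64, [223, 407]), (0.47, [167, 421])]
rack_handle [(0.82, [224, 410]), (0.82, [240, 513]), (0.57, [182, 304])]
stop_far [(0.76, [182, 327])]
stop_side [(0.48, [202, 301])]
reader [(0.67, [182, 305])]
```

View pics/scene0.png

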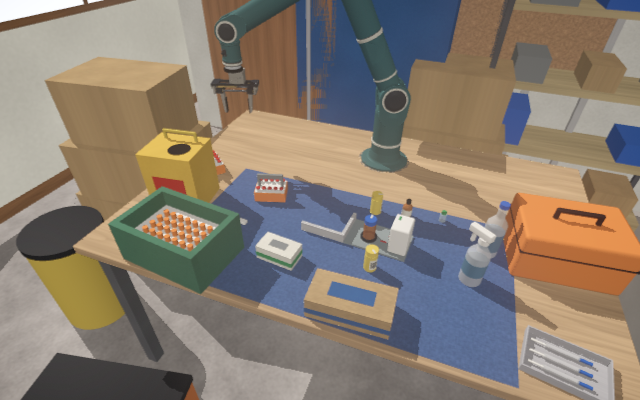

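View pics/top0.png

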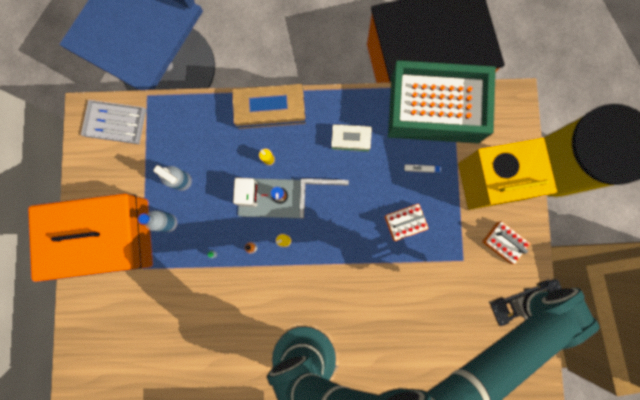

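Scene: racks at top px (407,223) and (507,242). The left-most (largest world y) is (407,223), so that's the one I'll take. The amber jar with the blue cap is at (278,195) beside the white scanner (245,190); the yellow look-alikes are at (266,156) and (284,240). I'll confirm this with a crop and localise coarsely.

```bash
cat > h.py <<'E'
from rig import arm
import cv2,numpy as np
from scipy.spatial.transform import Rotation as R
def ray(r,px):  # px=(col,row)
    K=np.array(r["intrinsics"]);T=np.array(r["cam_to_world"])
    d=np.linalg.inv(K)@[px[0],px[1],1.]; d=T[:3,:3]@[d[0],-d[1],-d[2]]
    return T[:3,3],d
def at(r,px,z):
    o,d=ray(r,px); return (o+d*(z-o[2])/d[2])
def proj(r,P):
    K=np.array(r["intrinsics"]);T=np.array(r["cam_to_world"])
    c=(np.atleast_2d(P)-T[:3,3])@T[:3,:3]; c=c*[1,-1,-1]; u=c@K.T; return u[:,:2]/u[:,2:]
def tool():
    s=arm.get_state(); return np.array(s["tool_pos"]),R.from_quat(s["ee_rot"]).as_matrix(),s
def plan(target,yaw=None):
    """tool shift mm to world target, turn (deg) so tool y axis is at world yaw (mod 180)"""
    p,M,s=tool(); d=M.T@(np.array(target)-p)*1000
    y=np.arctan2(M[1,1],M[0,1]); t=None
    if yaw is not None:
        t=(np.degrees(yaw-y)+90)%180-90; t=-t if M[2,2]<0 else t
    print("shift",np.round(d,1),"turn",t,"tool y yaw",round(np.degrees(y),1),"q7",round(s["joint_pos"][6],2))
E
python3 - <<'E'
from h import *
r=arm.read_camera("top")
f=r["frame"]
cv2.imwrite("pics/top_crop.png",cv2.resize(f[130:275,190:550],None,fx=2.2,fy=2.2,interpolation=cv2.INTER_CUBIC))
for n,px,z in [("jar cap",(278,195),.093),("stopcorner",(303,181),.035),("stop end",(349,183),.035),("rackA handle",(407,223),.09),("rackB",(509,240),.09),("brown",(251,247),.07),("yel",(284,240),.08),("yel2",(266,156),.08),("therm",(422,168),.01),("carton",(352,136),.05)]:
    print(n,np.round(at(r,px,z),3))
p,M,s=tool(); w=arm.read_camera("wrist"); T=np.array(w["cam_to_world"]); print(np.round(M,3).tolist(),np.round(w["intrinsics"],0).tolist()); print("cam in tool",np.round(M.T@(T[:3,3]-p),3),np.round(M.T@T[:3,:3],2).tolist())
plan([.4,.0,.4],0)
E
```

```text
jar cap [0.54  0.065 0.093]
stopcorner [ 0.592 -0.014  0.035]
stop end [ 0.581 -0.171  0.035]
rackA handle [ 0.437 -0.352  0.09 ]
rackB [ 0.374 -0.677  0.09 ]
brown [0.373 0.159 0.07 ]
yel [0.393 0.049 0.08 ]
yel2 [0.674 0.105 0.08 ]
therm [ 0.63  -0.426  0.01 ]
carton [ 0.741 -0.186  0.05 ]
[[0.946, 0.324, -0.0], [0.324, -0.946, -0.0], [-0.0, -0.0, -1.0]] [[347.0, 0.0, 316.0], [0.0, 347.0, 195.0], [0.0, 0.0, 1.0]]
cam in tool [ 0.077 -0.    -0.148] [[0.0, 0.96, 0.27], [1.0, -0.0, -0.0], [-0.0, 0.27, -0.96]]
shift [ 378.4 -520.5 -163.4] turn -71.10840421660433 tool y yaw -71.1 q7 -0.06
```

View pics/top_crop.png

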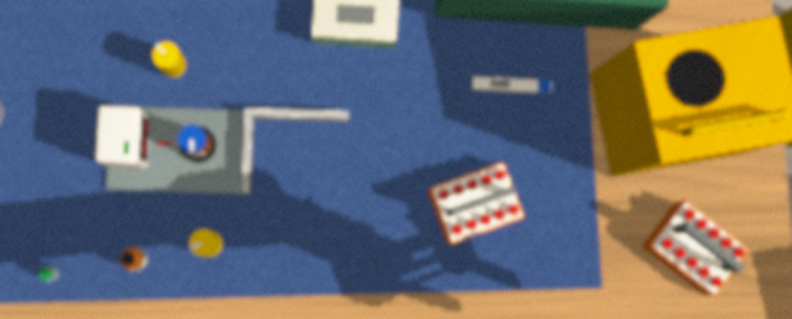

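The crop confirms it: the left-most orange rack with two rows of red caps and a grey handle is at crop (477,203), and the blue-capped jar in its ring is at (192,142). Next I'll move to hover near the jar.

Request:
{"op": "servo_tool", "data": {
  "rows": [
    [1, 20, -21, -9.6, 0],
    [1, 32, -35, -9.6, 0],
    [1, 32, -35, -9.6, 0],
    [1, 32, -35, -9.6, 0],
    [1, 32, -35, -9.6, 0],
    [1, 32, -35, -9.6, 0],
    [1, 32, -35, -9.6, 0],
    [1, 32, -35, -9.6, 0],
    [1, 32, -35, -9.6, 0],
    [1, 32, -35, -9.6, 0],
    [1, 32, -35, -9.6, 0],
    [1, 32, -35, -9.6, 0],
    [1, 32, -35, -9.6, 0],
    [1, 32, -35, -9.6, 0],
    [1, 32, -35, -9.6, 0],
    [1, 20, -20, 0, 0],
    [1, 0, 0, 0, 0],
    [1, 0, 0, 0, 0],
    [1, 0, 0, 0, 0]
  ]
}}

```text
time: 3.0
tool_pos: [0.4999, 0.0439, 0.3803]
ee_rot: [0.987, 0.163, -0.0, 0.0]
ft_force: [0.3, 0.6, -0.1]
grip_width: 0.0919
gripper_force: 0.0
```

Run:
```python
from h import *
r=arm.read_camera("wrist"); cv2.imwrite("pics/w1.png",r["frame"])
print(arm.get_state()["tool_pos"],arm.get_state()["joint_pos"])
for t,z in (("seat",.008),("scanner",.062),("jar",.008),("jar_mark",.041),("stop_far",0),("stop_side",0),("reader",0)):
    for d in arm.mark_of(t,"wrist"):
        px=(d["centre"][1]*640,d["centre"][0]*400); print(t,round(d["p"],2),np.round(px),np.round(at(r,px,z),3))
```

```text
[0.49993698 0.0438209  0.38040469] [ 0.36701087  0.1396367  -0.57499094  1.73945255  0.07971924  1.28613767
 -1.4695306 ]
seat 0.97 [311. 107.] [0.556 0.069 0.008]
scanner 0.84 [255.  90.] [0.555 0.144 0.062]
jar 0.68 [310.   8.] [0.679 0.112 0.008]
jar 0.66 [309. 110.] [0.551 0.071 0.008]
jar 0.61 [286. 207.] [0.399 0.057 0.008]
jar_mark 0.55 [271. 215.] [0.391 0.076 0.041]
stop_far 0.94 [416. 119.] [ 0.59  -0.084  0.   ]
stop_far 0.21 [371. 103.] [ 0.589 -0.013  0.   ]
stop_side 0.62 [354. 143.] [ 0.527 -0.01   0.   ]
reader 0.94 [376. 103.] [ 0.591 -0.02   0.   ]
reader 0.66 [532. 258.] [ 0.443 -0.358  0.   ]
```

View pics/w1.png

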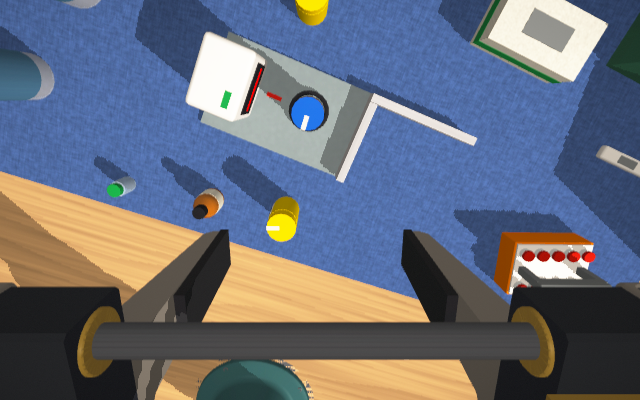

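The wrist view shows the jar cap at (309,111), with its white line pointing to (305,128), so the label faces back toward the robot. The scanner is at (228,78) and the stop corner near (371,100). I'll fit the reader pose from the stop tops and get the label angle from the cap line.

```bash
cat >> h.py <<'E'
from scipy.optimize import minimize
def reader_fit(r,x0=(.590,-.018,-.08)):
    """fit reader x,y,yaw to the bright stop bars (tops z=35mm, inc. sides), by soft mask overlap"""
    f=r["frame"].astype(int); m=((f.min(2)>120)&(f.max(2)-f.min(2)<45)).astype(np.float32)
    def poly(lo,hi,x):
        c,s=np.cos(x[2]),np.sin(x[2]); P=[]
        for z in (.035,0.):
            P+=[[x[0]+c*a-s*b,x[1]+s*a+c*b,z] for a,b in ((lo[0],lo[1]),(hi[0],lo[1]),(hi[0],hi[1]),(lo[0],hi[1]))]
        return proj(r,np.array(P)[:4])
    bars=[((0,-.150),(.012,.012)),((-.120,0),(0.012,.012))]
    near=np.zeros(m.shape,np.uint8)
    for b in bars: cv2.fillPoly(near,[np.round(poly(*b,x0)).astype(np.int32)],1)
    near=cv2.dilate(near,np.ones((15,15)))
    m=cv2.GaussianBlur(m*near,(0,0),1.0)
    def cost(x):
        q=np.zeros(m.shape,np.uint8)
        for b in bars: cv2.fillPoly(q,[np.round(poly(*b,x)*16).astype(np.int32)],255,cv2.LINE_AA,4)
        return ((cv2.GaussianBlur(q/255.,(0,0),1.0)-m)**2).sum()
    best=min((minimize(cost,np.array(x0)+d,method="Nelder-Mead",options=dict(initial_simplex=np.array(x0)+d+np.vstack([np.zeros(3),np.diag([.006,.006,.04])]))) for d in ([0,0,0],[.004,-.004,.03],[-.004,.004,-.03])),key=lambda o:o.fun)
    return best.x,best.fun,m.sum()
def rd(x,p):
    c,s=np.cos(x[2]),np.sin(x[2]); return np.array([x[0]+c*p[0]-s*p[1],x[1]+s*p[0]+c*p[1]])
def cap(r,xy,z=.093):
    f=r["frame"]; u=proj(r,[[*xy,z]])[0]; k=np.linalg.norm(proj(r,[[xy[0]+.021,xy[1],z]])[0]-u)
    yy,xx=np.mgrid[:400,:640]; near=(xx-u[0])**2+(yy-u[1])**2<(1.5*k)**2
    b,g,rr=[f[...,i].astype(int) for i in range(3)]
    blue=near&(b>150)&(rr<90)
    n,l,s,c=cv2.connectedComponentsWithStats(blue.astype(np.uint8)); i=1+np.argmax(s[1:,4])
    hull=cv2.convexHull(np.argwhere(l==i)[:,::-1].astype(np.int32)); cm=np.zeros(blue.shape,np.uint8); cv2.fillPoly(cm,[hull],1)
    white=(cv2.erode(cv2.dilate(cm,np.ones((3,3))),np.ones((3,3)))>0)&near&(rr>140)&(g>140)
    (c0,rad)=cv2.minEnclosingCircle(hull); 
    C=at(r,c0,z); W=at(r,np.argwhere(white).mean(0)[::-1],z)
    return C,np.arctan2(*(W-C)[[1,0]]),c0,rad,white.sum(),W
E
python3 - <<'E'
from h import *
r=arm.read_camera("wrist")
x,c,m=reader_fit(r); print("reader",x,c,m)
se=rd(x,(-.045,.085)); print("seat",se,"scanner",rd(x,(-.045,.160)))
C,a,*o=cap(r,se); print("cap",C,"label deg",np.degrees(a),"goal deg",np.degrees(x[2])+90,o)
plan([*C[:2],.3],0)
E
```

```text
reader [ 0.58948291 -0.01685017 -0.06346756] 28.186072532847344 1852.0
seat [0.54996464 0.07083282] scanner [0.55472151 0.14568181]
cap [0.55012305 0.07136864 0.093     ] label deg -177.805375950481 goal deg 86.36357695567294 [(308.0, 114.0), 17.02948570251465, np.int64(73), array([0.53913847, 0.07094768, 0.093     ])]
shift [55.7 -8.7 80.6] turn -71.13874345121735 tool y yaw -71.1 q7 -1.47
```

Request:
{"op": "servo_tool", "data": {
  "rows": [
    [1, 14, -2, 30, 0],
    [1, 14, -2, 35, 0],
    [1, 14, -2, 35, 0],
    [1, 14, -2, 30, 0],
    [1, 0, 0, 0, -8.4],
    [1, 0, 0, 0, -8.4],
    [1, 0, 0, 0, -8.4],
    [1, 0, 0, 0, -8.4],
    [1, 0, 0, 0, -8.4],
    [1, 0, 0, 0, -8.4],
    [1, 0, 0, 0, -8.4],
    [1, 0, 0, 0, -8.4],
    [1, 0, 0, 0, -8.4],
    [1, 0, 0, 0, -8.4],
    [1, 0, 0, 0, -8.4],
    [1, 0, 0, 0, -8.4],
    [1, 0, 0, 0, 0],
    [1, 0, 0, 0, 0]
  ]
}}

```text
time: 5.25
tool_pos: [0.5507, 0.0709, 0.2504]
ee_rot: [0.504, 0.864, 0.0, -0.0]
ft_force: [0.0, 0.1, -0.7]
grip_width: 0.0919
gripper_force: 0.0
```

Run:
```python
from h import *
r=arm.read_camera("wrist"); cv2.imwrite("pics/w2.png",r["frame"])
x,c,m=reader_fit(r,(.5895,-.0168,-.063)); print("reader",x,c,m)
se=rd(x,(-.045,.085)); print("seat",se)
C,a,*o=cap(r,se); print("cap",C,"label deg",np.degrees(a),"goal deg",np.degrees(x[2])+90,o)
plan([*C[:2],.075],np.radians(30))
```

```text
reader [ 0.58723718 -0.01612883 -0.06257922] 507.4644767438475 2507.0
seat [0.54764102 0.07151902]
cap [0.54992055 0.0717571  0.093     ] label deg -174.66634825332713 goal deg 86.41447490598738 [(315.73797607421875, 183.11622619628906), 22.12433624267578, np.int64(142), array([0.53937105, 0.07077221, 0.093     ])]
shift [  1.   -0.3 175.5] turn -0.4967516674293506 tool y yaw 29.5 q7 -0.02
```

View pics/w2.png

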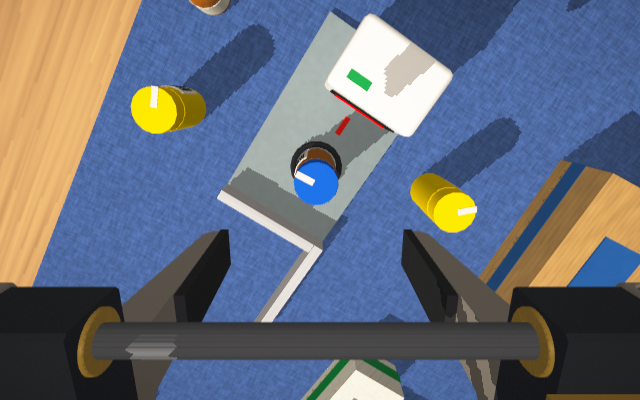

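The cap is centred at (316,183), midway between the fingers. Descending, gripping and turning by +97°.

Request:
{"op": "servo_tool", "data": {
  "rows": [
    [1, 1, 0, 30, 0],
    [1, 0, 0, 40, 0],
    [1, 0, 0, 40, 0],
    [1, 0, 0, 40, 0],
    [1, 0, 0, 25, 0],
    [1, 0, 0, 0, 0],
    [-1, 0, 0, 0, 0],
    [-1, 0, 0, 0, 0],
    [-1, 0, 0, 0, 0],
    [-1, 0, 0, 0, 0],
    [-1, 0, 0, 0, 0],
    [-1, 0, 0, 0, 0],
    [-1, 0, 0, 0, 0],
    [-1, 0, 0, 0, 0]
  ],
  "newtons": 12
}}

```text
time: 6.7
tool_pos: [0.5503, 0.0719, 0.0758]
ee_rot: [0.502, 0.865, 0.0, 0.0]
ft_force: [-0.8, 0.1, 1.6]
grip_width: 0.0412
gripper_force: 12.0
```

Request:
{"op": "servo_tool", "data": {
  "rows": [
    [-1, 0, 0, 0, 4],
    [-1, 0, 0, 0, 8],
    [-1, 0, 0, 0, 8],
    [-1, 0, 0, 0, 8],
    [-1, 0, 0, 0, 8],
    [-1, 0, 0, 0, 8],
    [-1, 0, 0, 0, 8],
    [-1, 0, 0, 0, 8],
    [-1, 0, 0, 0, 8],
    [-1, 0, 0, 0, 8],
    [-1, 0, 0, 0, 8],
    [-1, 0, 0, 0, 8],
    [-1, 0, 0, 0, 5.5],
    [-1, 0, 0, 0, 0],
    [0.35, 0, 0, 0, 0],
    [0.35, 0, 0, 0, 0],
    [0.35, 0, 0, 0, 0],
    [0.35, 0, 0, 0, 0],
    [0.35, 0, 0, 0, 0]
  ]
}}

```text
time: 8.6
tool_pos: [0.5501, 0.0719, 0.0755]
ee_rot: [0.981, 0.193, -0.0, -0.0]
ft_force: [-0.1, 0.2, 0.8]
grip_width: 0.0621
gripper_force: 0.0
```

Request:
{"op": "servo_tool", "data": {
  "rows": [
    [0.35, 0, 0, -30, 0],
    [0.35, 0, 0, -40, 0],
    [0.35, 0, 0, -40, 0],
    [0.35, 0, 0, -40, 0],
    [1, 0, 0, -25, 0],
    [1, 0, 0, -25, 0],
    [1, 0, 0, -25, 0],
    [1, 0, 0, -25, 0],
    [1, 0, 0, 0, 0]
  ]
}}

```text
time: 9.5
tool_pos: [0.5517, 0.0725, 0.3291]
ee_rot: [0.981, 0.193, 0.003, 0.0]
ft_force: [0.8, 0.5, 0.8]
grip_width: 0.0922
gripper_force: 0.0
```

Run:
```python
from h import *
r=arm.read_camera("wrist"); cv2.imwrite("pics/w3.png",r["frame"])
print(tool()[0])
x,c,m=reader_fit(r,(.5895,-.0168,-.063)); print("reader",x,c,m)
se=rd(x,(-.045,.085)); print("seat",se)
C,a,*o=cap(r,se); print("cap",C,"label deg",np.degrees(a),"goal deg",np.degrees(x[2])+90,o)
t=arm.read_camera("top")
for h in arm.mark_of("rack_handle","top"):
    px=(h["centre"][1]*640,h["centre"][0]*400); print(round(h["p"],2),np.round(px),np.round(at(t,px,.09),3))
plan([.36,-.35,.35],0)
```

```text
[0.55076354 0.07213843 0.32690865]
reader [ 0.59009029 -0.0165837  -0.06191655] 27.552379631541598 1958.0
seat [0.55043606 0.07103789]
cap [0.55012516 0.07197024 0.093     ] label deg 89.3461988460631 goal deg 86.4524429391008 [(314.6747131347656, 169.74127197265625), 17.905092239379883, np.int64(92), array([0.55024817, 0.0827499 , 0.093     ])]
0.83 [410. 223.] [ 0.438 -0.362  0.09 ]
0.68 [512. 242.] [ 0.366 -0.684  0.09 ]
0.47 [306. 184.] [ 0.572 -0.028  0.09 ]
shift [-334.9  318.9  -25. ] turn -67.8100977778301 tool y yaw -67.8 q7 -1.48
```

View pics/w3.png

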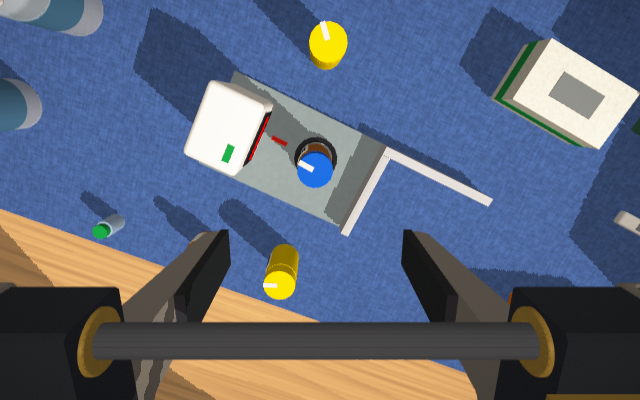

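Label now 89° vs goal 86°, so the jar is done; the picture shows the cap line (306,166) pointing at the scanner window. Moving above the left-most rack.

Request:
{"op": "servo_tool", "data": {
  "rows": [
    [1, -15, 20, 2, 0],
    [1, -27, 36, 5, 0],
    [1, -27, 36, 5, 0],
    [1, -27, 36, 5, 0],
    [1, -27, 36, 5, 0],
    [1, -27, 36, 5, 0],
    [1, -27, 36, 5, 0],
    [1, -27, 36, 5, 0],
    [1, -27, 36, 5, 0],
    [1, -27, 36, 3, 0],
    [1, -11, 15, 2, -8.4],
    [1, 0, 0, 0, -8.4],
    [1, 0, 0, 0, -8.4],
    [1, 0, 0, 0, -8.4],
    [1, 0, 0, 0, -8.4],
    [1, 0, 0, 0, -8.4],
    [1, 0, 0, 0, -8.4],
    [1, 0, 0, 0, -8.4],
    [1, 0, 0, 0, -8.4],
    [1, 0, 0, 0, -8.4]
  ]
}}

```text
time: 11.65
tool_pos: [0.4359, -0.3615, 0.2767]
ee_rot: [0.598, 0.801, 0.0, -0.002]
ft_force: [-0.1, 1.3, -0.0]
grip_width: 0.0918
gripper_force: 0.0
```

Request:
{"op": "servo_tool", "data": {
  "rows": [
    [1, 0, 0, 0, 0],
    [1, 0, 0, 0, 0]
  ]
}}

```text
time: 11.85
tool_pos: [0.4361, -0.3618, 0.2774]
ee_rot: [0.602, 0.799, 0.0, -0.001]
ft_force: [0.4, 0.2, 0.2]
grip_width: 0.0921
gripper_force: 0.0
```

Run:
```python
from h import *
r=arm.read_camera("wrist"); cv2.imwrite("pics/w4.png",r["frame"])
for n,z in (("rack",0),("rack_handle",.09)):
  for h in arm.mark_of(n,"wrist"):
    px=(h["centre"][1]*640,h["centre"][0]*400); print(n,round(h["p"],2),np.round(px),np.round(at(r,px,z),3))
plan([.438,-.362,.28],np.radians(16))
```

```text
rack 0.73 [323. 159.] [ 0.443 -0.357  0.   ]
rack 0.59 [211. 360.] [ 0.368 -0.689  0.   ]
rack_handle 0.6 [326. 177.] [ 0.446 -0.359  0.09 ]
shift [-0.5  1.4 -1.9] turn 0.0904464836361285 tool y yaw 16.1 q7 0.79
```

View pics/w4.png

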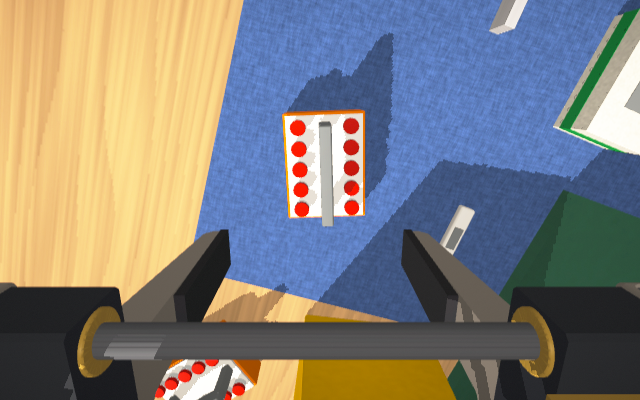

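The chosen rack's handle bar runs from (325,124) to (327,226) in the wrist view, and its vial rows are parallel to it. Compute the handle line and goal.

Run:
```python
from h import *
r=arm.read_camera("wrist")
# bar top: grey pixels
f=r["frame"].astype(int); m=np.zeros((400,640),np.uint8); m[118:232,314:340]=1
g=(f.max(2)-f.min(2)<30)&(f.max(2)>100)&(f.max(2)<200)&(m>0)
n,l,s,c=cv2.connectedComponentsWithStats(g.astype(np.uint8)); i=1+np.argmax(s[1:,4]); print(s[i])
rect=cv2.minAreaRect(np.argwhere(l==i)[:,::-1].astype(np.float32)); b=cv2.boxPoints(rect); print(rect)
W=np.array([at(r,p,.1)for p in b]); print(W.round(4)); ctr=W.mean(0)
# base rack top-rim corners (z=.042) picked from picture
q=np.array([at(r,p,.042) for p in [(283,114),(364,110),(365,215),(289,218)]]); print(q.round(3),"rim ctr",q.mean(0))
for a,b_ in ((0,3),(1,2)): v=q[a]-q[b_]; print("yaw",np.degrees(np.arctan2(v[1],v[0]))-90,np.linalg.norm(v))
e=W[np.argsort(W[:,1])]; v=e[2:].mean(0)-e[:2].mean(0); yaw=np.arctan2(v[1],v[0])-np.pi/2; print("bar yaw deg",np.degrees(yaw),np.linalg.norm(v),"ctr",ctr)
plan([*ctr[:2],.093],yaw)
x=(.5900,-.0167,-.0625); print("goal",rd(x,(-.045,-.06)),"pre",rd(x,(-.060,-.075)))
```

```text
[ 318  120   15  106 1228]
((325.7524719238281, 172.57492065429688), (104.94171142578125, 12.593005180358887), 88.09085083007812)
[[ 0.4226 -0.3081  0.1   ]
 [ 0.4336 -0.3045  0.1   ]
 [ 0.4668 -0.4022  0.1   ]
 [ 0.4548 -0.4062  0.1   ]]
[[ 0.386 -0.316  0.042]
 [ 0.469 -0.287  0.042]
 [ 0.507 -0.401  0.042]
 [ 0.423 -0.429  0.042]] rim ctr [ 0.44629709 -0.35814864  0.042     ]
yaw 18.030646879499884 0.11919242269956257
yaw 18.8529289149419 0.11971062931345659
bar yaw deg 18.43837016206532 0.10317763603642877 ctr [ 0.4444352  -0.35526748  0.1       ]
shift [  4.2   9.4 185.3] turn -2.3218104952156864 tool y yaw 16.1 q7 0.79
goal [ 0.5413403  -0.07377218] pre [ 0.5254327 -0.087806 ]
```

Request:
{"op": "servo_tool", "data": {
  "rows": [
    [1, 3, 9.5, 14, -2.3],
    [1, 0, 0, 40, 0],
    [1, 0, 0, 45, 0],
    [1, 0, 0, 45, 0],
    [1, 0, 0, 30, 0],
    [1, 0, 0, 10, 0],
    [1, 0, 0, 0, 0],
    [-1, 0, 0, 0, 0],
    [-1, 0, 0, 0, 0],
    [-1, 0, 0, 0, 0],
    [-1, 0, 0, 0, 0],
    [-1, 0, 0, 0, 0],
    [-1, 0, 0, 0, 0],
    [-1, 0, 0, 0, 0],
    [-1, 0, 0, 0, 0],
    [-1, 0, 0, 0, 0],
    [-1, 0, 0, 0, 0],
    [-1, 0, 0, 0, 0]
  ],
  "newtons": 50
}}

```text
time: 13.85
tool_pos: [0.445, -0.3564, 0.0945]
ee_rot: [0.584, 0.812, 0.0, -0.0]
ft_force: [-0.4, 0.0, -0.9]
grip_width: 0.0116
gripper_force: 50.0
```

Run:
```python
from h import *
plan([.5254,-.0878,.10],-.0625)
```

```text
shift [229.2 161.5  -5.5] turn 22.077731566633773 tool y yaw 18.5 q7 0.71
```

Request:
{"op": "servo_tool", "data": {
  "rows": [
    [-1, 0, 0, -6, 0],
    [-1, 0, 0, -6, 0],
    [-1, 0, 0, -3, 4],
    [-1, 0, 0, 0, 6],
    [-1, 0, 0, 0, 6],
    [-1, 0, 0, 0, 6.1],
    [-1, 15, 3, 0, 0],
    [-1, 25, 6, 0, 0],
    [-1, 30, 7, 0, 0],
    [-1, 30, 7, 0, 0],
    [-1, 30, 7, 0, 0],
    [-1, 30, 7, 0, 0],
    [-1, 30, 7, 0, 0],
    [-1, 30, 7, 0, 0],
    [-1, 25, 6, 0, 0],
    [-1, 18, 4, 0, 0],
    [-1, 10, 2, 0, 0],
    [-1, 0, 0, 0, 0],
    [-1, 0, 0, 0, 0]
  ]
}}

```text
time: 15.75
tool_pos: [0.5246, -0.0886, 0.1095]
ee_rot: [0.729, 0.685, -0.0, 0.0]
ft_force: [0.4, 0.1, -3.3]
grip_width: 0.0116
gripper_force: 50.0
```

Run:
```python
from h import *
r=arm.read_camera("wrist"); 
t=arm.read_camera("top"); cv2.imwrite("pics/t5.png",np.vstack([cv2.resize(r["frame"][:260],None,fx=1.1,fy=1.1),cv2.resize(t["frame"][150:250,215:415],(704,300),interpolation=cv2.INTER_CUBIC)]))
plan([.5413,-.0738,.0945],-.0625); print(tool()[2])
```

```text
shift [16.6 15.7 15. ] turn -0.11393279982698346 tool y yaw -3.7 q7 -0.15
{'time': 15.85, 'joint_pos': array([ 0.36411932,  0.4716611 , -0.31974803,  1.97140077,  0.21663431,
        0.73143025, -0.14960705]), 'dq': array([ 0.00388817,  0.00085148, -0.00045629, -0.00062897, -0.00303597,
       -0.00131079, -0.00278392]), 'effort': array([-4.88774981e-01, -4.62905145e+01, -4.01153997e+00, -1.90661556e+01,
       -6.22242945e-02, -3.88025937e-04,  6.87837790e-03]), 'tool_pos': array([ 0.52456932, -0.08938719,  0.10949731]), 'ee_rot': array([ 7.29535280e-01,  6.83943044e-01, -4.22583379e-04,  9.81789833e-05]), 'ft_force': array([ 0.24224062, -0.47747897, -2.95104368]), 'wrist_torque': array([-0.01574742, -0.08950159,  0.00106756]), 'gripper_force': 49.99539613723755, 'grip_width': 0.01156434557818735}
```

View pics/t5.png

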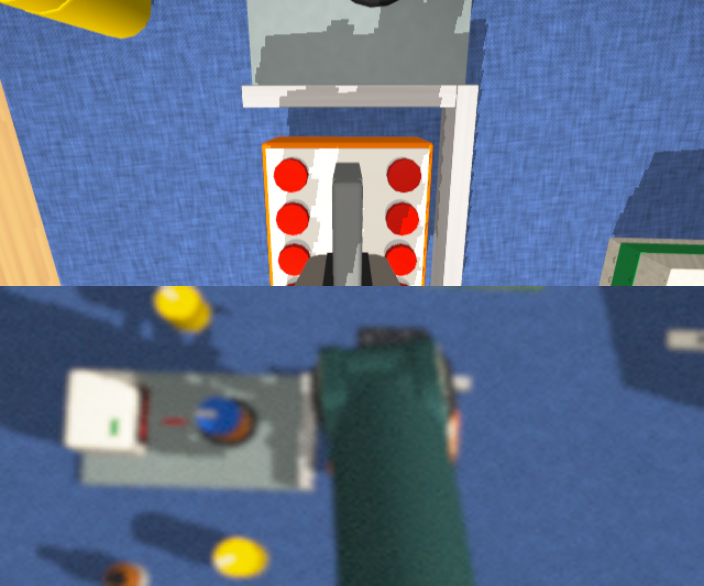

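The rack hangs square, about 15 mm short of both stops (side stop at y≈97, far stop on the right at x≈455), and the jar line still faces the scanner. Lowering it to the table.

Request:
{"op": "servo_tool", "data": {
  "rows": [
    [-1, 0, 0, 5, 0],
    [-1, 0, 0, 5, 0],
    [-1, 0, 0, 3, 0],
    [-1, 0, 0, 1, 0],
    [-1, 0, 0, 1, 0],
    [-1, 0, 0, 0, 0],
    [-1, 0, 0, 0, 0]
  ]
}}

```text
time: 16.55
tool_pos: [0.5252, -0.088, 0.0946]
ee_rot: [0.729, 0.685, 0.0, 0.0]
ft_force: [-0.8, 0.2, -2.0]
grip_width: 0.012
gripper_force: 50.0
```

Request:
{"op": "servo_tool", "data": {
  "rows": [
    [-1, 4, 4, 0, 0],
    [-1, 4, 4, 0, 0],
    [-1, 3, 3, 0, 0],
    [-1, 2, 2, 0, 0],
    [-1, 0, 0, 0, 0],
    [-1, 0, 0, 0, 0]
  ]
}}

```text
time: 17.15
tool_pos: [0.5387, -0.0758, 0.0945]
ee_rot: [0.729, 0.685, -0.0, -0.0]
ft_force: [0.2, -0.3, -3.7]
grip_width: 0.0114
gripper_force: 50.0
```

Request:
{"op": "servo_tool", "data": {
  "rows": [
    [-1, 0, 0, 0.7, 0],
    [-1, 0, 0, 0.7, 0],
    [-1, 0, 0, 0, 0],
    [-1, 0, 0, 0, 0]
  ]
}}

```text
time: 17.55
tool_pos: [0.5387, -0.0759, 0.0944]
ee_rot: [0.729, 0.684, -0.0, 0.0]
ft_force: [-3.6, 0.1, 8.6]
grip_width: 0.0118
gripper_force: 50.0
```

Request:
{"op": "servo_tool", "data": {
  "rows": [
    [-1, 1, 1, 0, 0],
    [-1, 1, 1, 0, 0],
    [-1, 0, 0, 0, 0],
    [-1, 0, 0, 0, 0]
  ]
}}

```text
time: 17.95
tool_pos: [0.5397, -0.0756, 0.0945]
ee_rot: [0.729, 0.684, -0.002, 0.0]
ft_force: [-7.5, -2.5, 12.6]
grip_width: 0.0117
gripper_force: 50.0
```

Request:
{"op": "servo_tool", "data": {
  "rows": [
    [-1, 1, 0.5, 0, 0],
    [-1, 1, 0.5, 0, 0],
    [-1, 0, 0, 0, 0],
    [-1, 0, 0, 0, 0]
  ]
}}

```text
time: 18.35
tool_pos: [0.5415, -0.0743, 0.0944]
ee_rot: [0.73, 0.684, -0.001, 0.001]
ft_force: [-3.9, -2.8, 9.2]
grip_width: 0.0115
gripper_force: 50.0
```

Run:
```python
from h import *
plan([.5413,-.0738,.0945],-.0625); s=tool()[2]; print(s["ft_force"],s["wrist_torque"])
r=arm.read_camera("wrist"); cv2.imwrite("pics/w6.png",cv2.resize(r["frame"][60:250,200:440],None,fx=3,fy=3))
```

```text
shift [ 0.5 -0.2 -0.1] turn -0.11931699738565271 tool y yaw -3.7 q7 -0.19
[-3.92311721 -2.8071738   9.22306813] [-0.73443619  1.0242478   0.05738825]
```

View pics/w6.png

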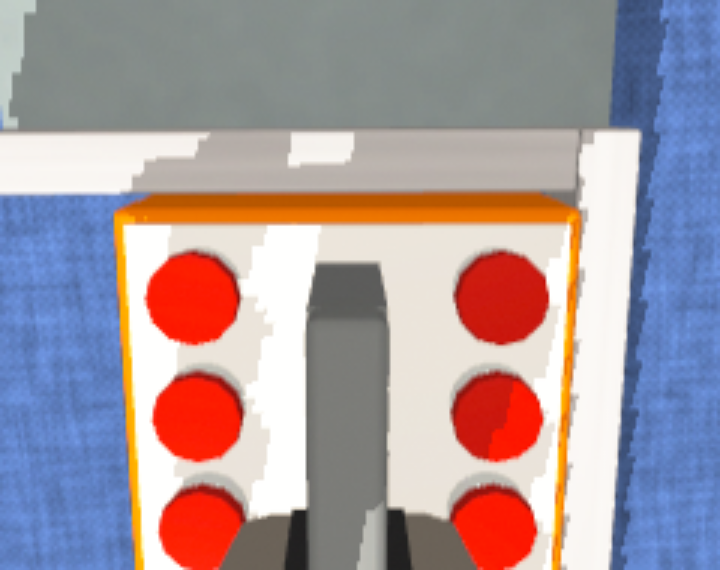

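The rack sits within about 1 mm of both stops. The side-stop edge is at row 192 and the far-stop edge at column 578. Pushing on.

Request:
{"op": "servo_tool", "data": {
  "rows": [
    [-1, 0.7, 0.5, 0, 0],
    [-1, 0.7, 0.5, 0, 0],
    [-1, 0, 0, 0, 0],
    [-1, 0, 0, 0, 0]
  ]
}}

```text
time: 18.8
tool_pos: [0.5416, -0.0742, 0.0945]
ee_rot: [0.73, 0.684, -0.003, 0.001]
ft_force: [-7.3, -6.5, 12.6]
grip_width: 0.0115
gripper_force: 50.0
```

Request:
{"op": "servo_tool", "data": {
  "rows": [
    [-1, 0.7, 0.5, 0, 0],
    [-1, 0.7, 0.5, 0, 0],
    [-1, 0, 0, 0, 0],
    [-1, 0, 0, 0, 0]
  ]
}}

```text
time: 19.2
tool_pos: [0.5417, -0.0741, 0.0945]
ee_rot: [0.73, 0.683, -0.004, 0.0]
ft_force: [-9.9, -8.4, 15.5]
grip_width: 0.0118
gripper_force: 50.0
```

Request:
{"op": "servo_tool", "data": {
  "rows": [
    [-1, 1, 1, -0.3, 0],
    [-1, 1, 1, -0.3, 0],
    [-1, 0, 0, 0, 0],
    [-1, 0, 0, 0, 0]
  ]
}}

```text
time: 19.6
tool_pos: [0.5419, -0.0739, 0.0947]
ee_rot: [0.73, 0.683, -0.006, -0.0]
ft_force: [-15.4, -12.7, 17.4]
grip_width: 0.0114
gripper_force: 50.0
```

Request:
{"op": "servo_tool", "data": {
  "rows": [
    [-1, 1, 1, -0.2, 0],
    [-1, 1, 1, -0.2, 0],
    [-1, 0, 0, 0, 0],
    [-1, 0, 0, 0, 0]
  ]
}}

```text
time: 20.0
tool_pos: [0.5422, -0.0736, 0.095]
ee_rot: [0.731, 0.683, -0.008, -0.001]
ft_force: [-19.5, -14.9, 22.0]
grip_width: 0.0117
gripper_force: 50.0
```

Run:
```python
from h import *
plan([.5413,-.0738,.0945],-.0625); s=tool()[2]; print(s["ft_force"],s["wrist_torque"])
r=arm.read_camera("wrist"); f=r["frame"]
C,a,*o=cap(r,(.5500,.0717)) if 0 else (None,None)
cv2.imwrite("pics/w7.png",np.hstack([cv2.resize(f[40:250,200:440],None,fx=2,fy=2),cv2.resize(arm.read_camera("top")["frame"][160:230,230:345],(320,420),interpolation=cv2.INTER_CUBIC)]))
```

```text
shift [-0.3 -0.9  0.5] turn -0.3239277180229294 tool y yaw -3.9 q7 -0.21
[-19.49851674 -14.92450287  21.97415821] [-3.15461363  4.08155875  0.19215988]
```

View pics/w7.png

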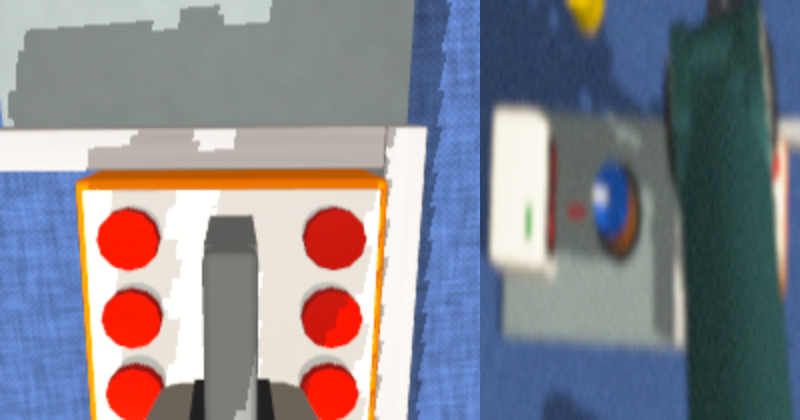

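Both forces are clearly above table friction. The y push might still be held partly by drag on the far stop, so I'll add more push toward the side stop.

Request:
{"op": "servo_tool", "data": {
  "rows": [
    [-1, 1, 0, -0.3, 0],
    [-1, 1, 0, -0.3, 0],
    [-1, 1, 0, -0.3, 0],
    [-1, 1, 0, -0.3, 0],
    [-1, 0, 0, 0, 0],
    [-1, 0, 0, 0, 0]
  ]
}}

```text
time: 20.7
tool_pos: [0.5428, -0.0709, 0.096]
ee_rot: [0.731, 0.682, -0.009, -0.0]
ft_force: [-16.9, -17.3, 18.9]
grip_width: 0.0113
gripper_force: 50.0
```

Run:
```python
from h import *
p,M,s=tool(); print(p,M[:,2],s["ft_force"],s["wrist_torque"])
x=(.5900,-.0167,-.0625); r=arm.read_camera("wrist"); f=r["frame"]
# reference pixels on reader and rack edges, rack fully home
for n,a,b,z in (("bar inner edge",-.045,0,.035),("bar outer",-.045,.012,.035),("rack top edge +y",-.045,0,.042)):
    print(n,proj(r,[[*rd(x,(a,b)),z]]).round(1))
c=int(proj(r,[[*rd(x,(-.06,0)),.035]])[0][0]); print(c,[(i,f[i,c].tolist()) for i in range(95,140,1)])
```

```text
[ 0.54282644 -0.07092042  0.09595296] [-0.01286053 -0.01146275 -0.9998516 ] [-16.93588667 -17.34037468  18.88298513] [-4.14989566  3.84982436  0.18269408]
bar inner edge [[314.4 129.5]]
bar outer [[314.3 108.6]]
rack top edge +y [[314.2 130.7]]
289 [(95, [138, 141, 133]), (96, [138, 140, 133]), (97, [139, 139, 132]), (98, [138, 139, 132]), (99, [136, 139, 132]), (100, [136, 139, 132]), (101, [136, 138, 130]), (102, [135, 138, 130]), (103, [135, 139, 131]), (104, [134, 138, 131]), (105, [135, 138, 130]), (106, [132, 135, 133]), (107, [130, 133, 136]), (108, [141, 145, 150]), (109, [163, 168, 175]), (110, [171, 176, 183]), (111, [171, 176, 183]), (112, [169, 173, 181]), (113, [169, 173, 181]), (114, [168, 173, 180]), (115, [169, 175, 182]), (116, [171, 176, 184]), (117, [172, 178, 185]), (118, [175, 180, 187]), (119, [175, 181, 188]), (120, [177, 181, 189]), (121, [175, 181, 188]), (122, [172, 178, 186]), (123, [170, 177, 184]), (124, [171, 177, 184]), (125, [172, 177, 185]), (126, [174, 179, 187]), (127, [175, 179, 188]), (128, [156, 160, 166]), (129, [81, 112, 176]), (130, [0, 96, 204]), (131, [0, 109, 229]), (132, [0, 115, 235]), (133, [0, 118, 237]), (134, [0, 118, 238]), (135, [74, 139, 224]), (136, [250, 253, 255]), (137, [254, 255, 255]), (138, [254, 255, 255]), (139, [254, 255, 255])]
```

The rack slid 2.7 mm in y, so the side stop wasn't reached yet; about 1–1.5 mm seems left. I'll ease x slightly and keep pushing y.

Request:
{"op": "servo_tool", "data": {
  "rows": [
    [-1, 0, -1, 0, 0],
    [-1, 0, -1, 0, 0],
    [-1, 1, 0, 0, 0],
    [-1, 1, 0, 0, 0],
    [-1, 0, 0, 0, 0],
    [-1, 0, 0, 0, 0]
  ]
}}

```text
time: 21.35
tool_pos: [0.5428, -0.0705, 0.0961]
ee_rot: [0.731, 0.682, -0.008, 0.002]
ft_force: [-12.1, -20.3, 14.1]
grip_width: 0.0118
gripper_force: 50.1
```

Request:
{"op": "servo_tool", "data": {
  "rows": [
    [-1, 1, 0, 0, 0],
    [-1, 1, 0, 0, 0],
    [-1, 0, 0, 0, 0],
    [-1, 0, 0, 0, 0]
  ]
}}

```text
time: 21.75
tool_pos: [0.5428, -0.0703, 0.0962]
ee_rot: [0.731, 0.682, -0.009, 0.002]
ft_force: [-11.7, -23.4, 15.3]
grip_width: 0.0119
gripper_force: 50.1
```

Request:
{"op": "servo_tool", "data": {
  "rows": [
    [-1, 1, 0, 0, 0],
    [-1, 1, 0, 0, 0],
    [-1, 0, 0, 0, 0],
    [-1, 0, 0, 0, 0]
  ]
}}

```text
time: 22.15
tool_pos: [0.5429, -0.0701, 0.0964]
ee_rot: [0.732, 0.682, -0.009, 0.003]
ft_force: [-12.3, -28.2, 16.1]
grip_width: 0.0115
gripper_force: 50.1
```

```bash
cat > chk.py <<'E'
from h import *
p,M,s=tool(); print(p,M[:,2],M[:,1],s["ft_force"],s["wrist_torque"])
x=(.5900,-.0167,-.0625); r=arm.read_camera("wrist"); f=r["frame"].astype(int)
for a in (-.08,-.06,-.03,-.01):
    u=proj(r,[[*rd(x,(a,0)),.035]])[0]; c=int(round(u[0])); col=f[100:150,c]
    k=np.where((col[:,2]-col[:,0]>80))[0]+100; print("col",c,"bar inner expected",u[1].round(1),"orange rows",k.min(),k.max())
for b in (-.02,-.03):
    u=proj(r,[[*rd(x,(0,b)),.035]])[0]; row=int(round(u[1])); L=f[row,350:450]; k=np.where(L[:,2]-L[:,0]>80)[0]+350; print("row",row,"bar expected",u[0].round(1),"orange cols",k)
E
python3 chk.py
```

```text
[ 0.54285153 -0.0700896   0.09635879] [-0.00951174 -0.01729533 -0.99980518] [ 0.9974453  -0.070955   -0.00826186] [-12.31805407 -28.18376553  16.13705137] [-6.61282628  3.04131437  0.37069959]
col 255 bar inner expected 130.7 orange rows 130 149
col 289 bar inner expected 130.4 orange rows 130 135
col 339 bar inner expected 130.1 orange rows 130 135
col 373 bar inner expected 129.8 orange rows 129 149
row 163 bar expected 388.0 orange cols [351 352 353 354 355 356 357 358 359 360 361 362 363 364 365 366 367 368
 369 370 371 372 373 374 375 376 377 378 379 380 387 388 389 390]
row 179 bar expected 387.1 orange cols [387 388 389]
```

TCP has also risen about 1.8 mm with slight tool tilt, which suggests the rack is beginning to tip about its front edge. I'll ease y and press down, then see whether contact persists.

Request:
{"op": "servo_tool", "data": {
  "rows": [
    [-1, -1.5, 0, 0.7, 0],
    [-1, -1.5, 0, 0.7, 0],
    [-1, -1.5, 0, 0.7, 0],
    [-1, 0, 0, 0, 0],
    [-1, 0, 0, 0, 0]
  ]
}}

```text
time: 22.7
tool_pos: [0.5426, -0.071, 0.0954]
ee_rot: [0.731, 0.682, -0.008, 0.002]
ft_force: [-16.6, -21.1, 26.4]
grip_width: 0.0116
gripper_force: 50.1
```

```bash
python3 chk.py
```

```text
[ 0.54255671 -0.07103378  0.09539988] [-0.00931623 -0.01364227 -0.99986354] [ 0.9975609  -0.0693003  -0.00834924] [-16.55253914 -21.14419138  26.36943742] [-4.71433998  3.80607524  0.28240177]
col 255 bar inner expected 129.5 orange rows 129 149
col 289 bar inner expected 129.3 orange rows 129 135
col 340 bar inner expected 129.0 orange rows 129 134
col 374 bar inner expected 128.8 orange rows 128 149
row 162 bar expected 388.8 orange cols [351 352 353 354 355 356 357 358 359 360 361 362 363 364 365 366 367 368
 369 370 371 372 373 374 375 376 377 378 379 380 381 388 389 390]
row 178 bar expected 387.9 orange cols [387 388 389]
```

The numbers are consistent: subtracting the small shared tilt (0.014/0.009 rad) puts the rack at home in both axes. I'll push x a bit more to make sure it doesn't jump as y did.

Request:
{"op": "servo_tool", "data": {
  "rows": [
    [-1, 0, 1, 0.2, 0],
    [-1, 0, 1, 0.2, 0],
    [-1, 0, 1, 0.2, 0],
    [-1, 0, 0, 0, 0],
    [-1, 0, 0, 0, 0],
    [-1, 0, 0, 0, 0]
  ]
}}

```text
time: 23.35
tool_pos: [0.5427, -0.0711, 0.0953]
ee_rot: [0.731, 0.682, -0.011, -0.0]
ft_force: [-26.5, -19.7, 39.3]
grip_width: 0.0114
gripper_force: 50.1
```

```bash
python3 chk.py
```

```text
[ 0.5426646  -0.07110944  0.09531352] [-0.01561263 -0.0143301  -0.99977542] [ 0.99748589 -0.06934867 -0.01458288] [-26.50449155 -19.67463933  39.34410948] [-4.54922364  5.959184    0.33214102]
col 256 bar inner expected 129.3 orange rows 129 149
col 289 bar inner expected 129.1 orange rows 129 134
col 340 bar inner expected 128.8 orange rows 128 134
col 374 bar inner expected 128.7 orange rows 128 149
row 162 bar expected 389.4 orange cols [352 353 354 355 356 357 358 359 360 361 362 363 364 365 366 367 368 369
 370 371 372 373 374 375 376 377 378 379 380 381 388 389 390 391]
row 178 bar expected 388.5 orange cols [388 389 390]
```

Request:
{"op": "servo_tool", "data": {
  "rows": [
    [-1, 1, -0.5, -0.7, 0],
    [-1, 1, -0.5, -0.7, 0],
    [-1, 1, 0, 0, 0],
    [-1, 0, 0, 0, 0],
    [-1, 0, 0, 0, 0],
    [-1, 0, 0, 0, 0],
    [-1, 0, 0, 0, 0],
    [-1, 0, 0, 0, 0]
  ]
}}

```text
time: 24.2
tool_pos: [0.5427, -0.0708, 0.0955]
ee_rot: [0.732, 0.682, -0.011, 0.001]
ft_force: [-20.2, -25.9, 27.4]
grip_width: 0.0116
gripper_force: 50.1
```

```bash
python3 chk.py
```

```text
[ 0.54267856 -0.07081017  0.09554061] [-0.01383754 -0.0166893  -0.99976497] [ 0.99740549 -0.07087299 -0.01262179] [-20.20552127 -25.87261823  27.40305223] [-5.85083714  4.56643079  0.32432008]
col 256 bar inner expected 129.6 orange rows 129 149
col 289 bar inner expected 129.4 orange rows 129 135
col 340 bar inner expected 129.1 orange rows 129 134
col 374 bar inner expected 128.8 orange rows 128 149
row 162 bar expected 389.0 orange cols [352 353 354 355 356 357 358 359 360 361 362 363 364 365 366 367 368 369
 370 371 372 373 374 375 376 377 378 379 380 381 388 389 390 391]
row 178 bar expected 388.2 orange cols [387 388 389 390]
```

Both axes are stiff: 20 N in x and 26 N in y, and pushing further barely moves the rack. Tilt is under 0.02 rad and yaw is within 0.5°. Handing in.

```bash
python3 -c "
from rig import arm
print(arm.hand_in())"
```

```text
the job is handed in; nothing more can be done
None
```

I handed the job in at about 24 s; no verdict came back. The jar's label was about 3° off facing the scanner and the jar released; the left-most rack is held in the corner, pushed with about 20 N toward the far stop and 26 N toward the side stop. Contact with each stop is judged from those forces and the camera, not measured directly.

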